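Draw the sprung loupe out over the film frame

ROBOT

A 6-joint arm with a two-finger parallel gripper is mounted at the origin on the work surface. World frame = base frame: x ahead of the robot, y to its left, z up, the work surface at z = 0. Lengths are in mm, angles in rad, forces in N, time in s.
With the tool pointing down it reaches from about 400 to 825 mm from the base axis. Payload 7 kg.
Tool frame: the origin (TCP) lies at the very end of the fingers, on their centre line; the grasp point (between the pads) lies 19 mm behind it; z points along the fingers, y is the line along which they close (so a half turn about z gives the same grasp; the last joint's range is limited). The gripper opens to 88 mm and grips with 3 to 60 N. Pads are 19 mm wide; open, the fingers measure 130 mm over their backs; the gripper's body (78 mm by 193 mm) begins 47 mm behind the grasp point.
Start: joints at [1.402, 0.359, 0.012, 0, -1.224, -0.288], TCP at [297.733, 605.764, 226.561] pointing down, gripper open.
Joint ranges: [-3.07, 3.07], [-1.43, 2.12], [-1.02, 1.25], [-3.03, 1.67], [-3.05, -0], [-3.03, 3.03]. Speed limits (rad/s): [2.39, 2.39, 3.01, 3.14, 3.14, 3.14].

INTERFACE

Orientations are given as a unit quaternion [x, y, z, w].
In Python, from plant import bot gives the robot as it stands. Calls block until the motion is done:
- bot.move_ptp(position, orientation): joint-space move of the TCP to a pose.
- bot.line_to(position, velocity=150, ori=None): straight line of the TCP; ori=None keeps the orientation; velocity is the mean speed in mm/s.
- bot.move_joints(angles): joint-space move.
- bot.move_gripper(opening, force=None): finger opening in mm; force is the grip in N (None keeps the last); returns when the fingers have stopped.
- bot.pause(seconds).
- bot.solve_ik(position, orientation): joint angles nearest the present ones, or None.
- bot.read_state(): the state.
- bot.camera(name): name is "scene" or "top"; returns the picture (400x640x3 uint8, red, green, blue); there is no depth.
- bot.get_calibration(name): a dict with "fx", "fy", "cx", "cy" (pixels), "distortion" ([k1, k2, p1, p2, k3] as OpenCV has them; the pictures are not rectified), "view" (4x4, takes a point from world to camera coordinates). Camera axes: x right, y up, looking along -z (the intrinsics and any distortion apply to the point x, -y, -z); pixel columns grow to the right and rows downward; lengths in mm; the calibration is good to about 2 mm. A picture is of the moment at which its call begins. get_calibration takes no time and is no camera call.
A pose or a line that the arm cannot do raises bot.Unreachable and nothing moves.
- bot.close_job(): hands the job in; it is judged then, once.
The state is a dict: "t": time; "joint_pos": joint angles; "qvel": joint speeds; "tau": joint torques, N m; "tcp_pos": TCP position; "eef_rot": TCP orientation; "contact_force": force on the tool from outside, world axes, zero at the start; "moment": the same for the moment, N m; "width": finger opening in mm; "finger_force": force on a finger pad.
Only numpy, scipy, OpenCV 4.12 (cv2) and the standard library are available. Lean on these libraries where they do the work, as an engineer would, in place of code of your own. Each camera call takes 0.05 s, during which the arm holds its last target. There are 200 camera calls.

TASK

A film frame waits to be inspected: take hold of the loupe on its sprung telescopic arm and, with the rod still drawn in, swing the arm round until it points straight at the frame in its holder, and keep it steady on it for a second. Then pull the loupe straight out against the spring until the black length mark on the rod is just at the mouth of the tube, which brings the loupe over the middle of the frame, and finish with the gripper still holding it there. Leave the frame holder, the film canisters and the slide box where they are.

Things in the scene. Friction and masses are not known exactly. Their poses are not given: they have to be found in the camera images.
- pivot (a point): Vertical axis of the fixed viewer stand (round black foot 100 mm across, 12 mm high, steel post, black cap topping out at 114 mm), at the height of the tube's axis, 85 mm above the table. The tube and, below it, the frame holder's flat bar both turn about this axis.
- mouth (a point): Centre of the dark tube's open mouth, 155 mm from the pivot axis, 85 mm up. The tube (20 mm thick, 23 mm at the steel mouth collar) is level, its top at most 97 mm high; it swings about the post over 100 degrees against slight friction (0.05 N m) and stays where left. x points along the tube outward from the post, z up.
- mark (a point): Middle of the black length mark, a 5 mm band round the 10 mm steel rod, 105 mm from the loupe's axis towards the post. Rod in: hidden 70 mm inside the tube; pulled out 70 mm it is at the mouth. Full travel 110 mm. The spring always draws the rod back in: about 3.5 N at home, 8.5 N at the mark, 11 N at the far stop.
- loupe: Black round loupe fixed upright on the rod's end, axis 190 mm from the pivot axis when the rod is in, 260 mm at the mark. Origin on its vertical axis at rod height (85 mm up), x outward, z up. Foot 42 mm across, its underside 35 mm above the table; barrel 34 mm across from 12 mm below to 52 mm above the origin: grip it from above, over the tube's top. It cannot lift or turn on the rod.
- eyepiece (a point): Centre of the loupe's flat top (34 mm across, glass in the middle), 137 mm above the table.
- frame (a point): Middle of the film frame's top, 18 mm above the table: white mount 50 mm square, amber picture, in a black holder 74 mm square on a flat bar of the stand, always 260 mm from the pivot axis. x outward. It stands 0.3 to 1.2 rad to the left of the loupe arm (seen from the post looking outward), held by friction of 0.4 N m, and must stay put.
- canister0: A black film canister with grey lid, 34 mm across, 52 mm high, loose, left of the stand. Origin under its centre.
- canister1: A like canister, right of the stand. Origin under its centre.
- slidebox: A grey slide box with clear lid, about 62 x 112 mm, 47 mm high, loose, beyond the viewer. Origin under its centre.

How it is judged:
By the outcome, as a careful person would: the job done as asked, in the order asked, and still so for the second after the job is handed in, while the arm keeps its last pose, push and grip.
It also fails if it takes over 40 s, if anything falls off the work surface, if the arm or the gripper's body presses on something with over 40 N, if the wrist force passes 120 N, or if a joint passes its speed limit or range.

## Working session

There is one attempt and no reset: what is moved stays moved. The work goes in short steps, each a Python script; the robot and the scene stay as the last script left them, time stands still between calls to the robot, and variables do not carry over. Pictures are saved under pics/ and viewed, at most 10 in all, crops included, and the job is handed in when it is done.

```bash
mkdir -p pics; ls; python3 - <<'E'
from plant import bot
import cv2
for n in("top","scene"):
    cv2.imwrite(f"pics/{n}0.png",bot.camera(n)[:,:,::-1])
    c=bot.get_calibration(n);print({k:(v if k!='view' else [list(map(lambda x:round(float(x),3),r)) for r in v]) for k,v in c.items()})
s=bot.read_state();print(s)
E
```

```text
pics
{'fx': 420.4510590024459, 'fy': 420.4510590024459, 'cx': 316.14715747180946, 'cy': 202.5974016381014, 'distortion': array([-0.02617232,  0.        ,  0.        ,  0.        ,  0.        ]), 'view': [[-0.077, -0.997, -0.002, 59.782], [0.977, -0.075, 0.2, -573.303], [-0.199, 0.013, 0.98, -1120.878], [0.0, 0.0, 0.0, 1.0]]}
{'fx': 487.3162138975196, 'fy': 487.3162138975196, 'cx': 319.29262245045163, 'cy': 202.45510884248856, 'distortion': array([0.00280977, 0.        , 0.        , 0.        , 0.        ]), 'view': [[-0.181, 0.984, -0.003, 69.225], [-0.616, -0.111, 0.78, 273.979], [0.767, 0.143, 0.626, -1647.857], [0.0, 0.0, 0.0, 1.0]]}
{'t': 0.1, 'joint_pos': array([ 1.40216204e+00,  3.59324605e-01,  1.11738007e-02, -3.30410747e-04,
       -1.22412989e+00, -2.88097043e-01]), 'qvel': array([-0.00139733, -0.00186622,  0.00141564,  0.00024832,  0.00078125,
       -0.00010673]), 'tau': array([-1.61674579e-03, -5.84163022e+01,  2.93753564e+01,  7.01573387e+00,
        1.01985087e-02, -5.76205434e-05]), 'tcp_pos': array([297.51176671, 605.40600886, 225.71656015]), 'eef_rot': array([ 9.74024672e-01, -2.26440642e-01, -1.10753275e-04,  7.50134635e-04]), 'contact_force': array([-0.00334409,  0.2917537 ,  0.41770301]), 'moment': array([-0.00744453, -0.02612828, -0.00053219]), 'finger_force': 0.0, 'width': 87.40861656071016}
```

View pics/top0.png

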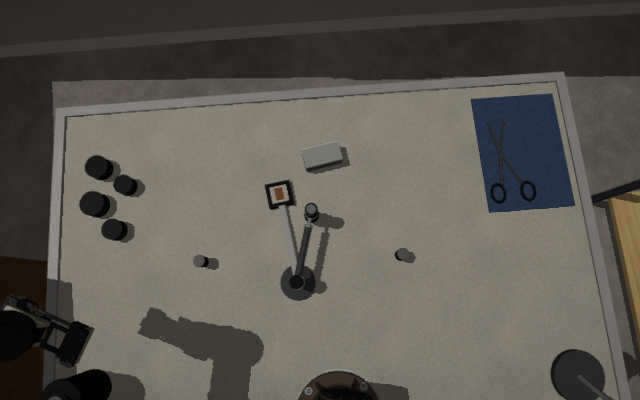

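View pics/scene0.png

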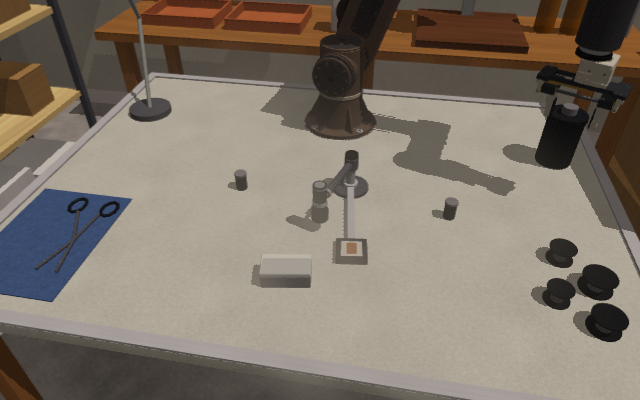

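The top view shows the stand cap at about (297,282), the loupe top at about (311,209) and the frame at about (280,194). The slide box is at (322,156) and the canisters at (201,261) and (403,255). I'll zoom in to refine these.

```bash
cat > h.py <<'E'
import numpy as np, cv2
from plant import bot
from scipy.optimize import least_squares
def cal(n):
    c=bot.get_calibration(n);K=np.array([[c['fx'],0,c['cx']],[0,c['fy'],c['cy']],[0,0,1]])
    V=np.diag([1,-1,-1,1])@np.array(c['view']);return K,np.array(c['distortion']),V
def proj(n,P):
    K,d,V=cal(n);return cv2.projectPoints(np.array(P,float).reshape(-1,1,3),cv2.Rodrigues(V[:3,:3])[0],V[:3,3],K,d)[0].reshape(-1,2)
def back(n,uv,z):
    K,d,V=cal(n);r=cv2.undistortPoints(np.array(uv,float).reshape(1,1,2),K,d).ravel()
    R=V[:3,:3].T;o=-R@V[:3,3];v=R@np.r_[r,1];return o+v*(z-o[2])/v[2]
E
python3 - <<'E'
import cv2,numpy as np
a=cv2.imread('pics/top0.png')[170:305,250:345];b=cv2.imread('pics/scene0.png')[140:275,295:395]
f=lambda i:cv2.resize(cv2.convertScaleAbs(i,alpha=1.4,beta=10),None,fx=4,fy=4,interpolation=cv2.INTER_CUBIC)
cv2.imwrite('pics/z0.png',np.hstack([f(a),f(b)]))
E
```

```text
(no output)
```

View pics/z0.png

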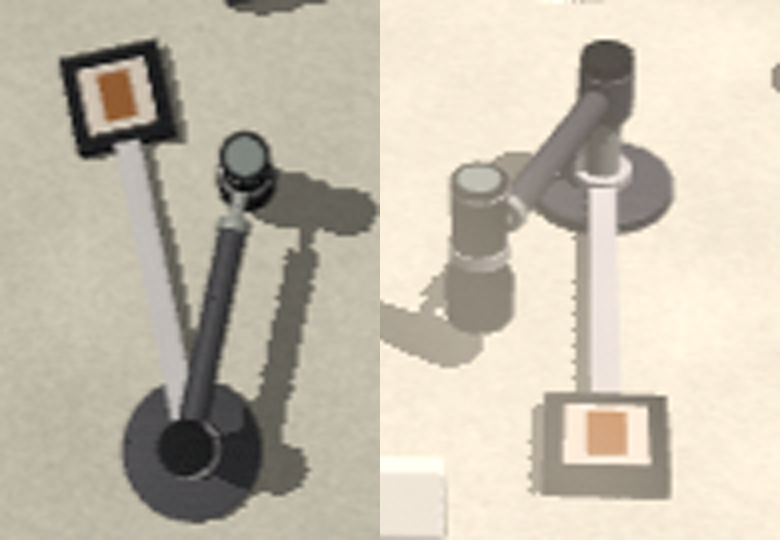

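```bash
cat > fit.py <<'E'
from h import *
def q(u,v,ox,oy): return [(u+.5)/4-.5+ox,(v+.5)/4-.5+oy]
T=lambda u,v:q(u,v,250,170); S=lambda u,v:q(u-380,v,295,140)
obs=[('top','cap',T(186,446)),('top','foot',T(192,450)),('top','eye',T(246,155)),('top','fr',T(117,96)),
('scene','cap',S(607,58)),('scene','eye',S(480,183)),('scene','fr',S(607,433)),('scene','foot',S(604,186))]
def pts(p):
    x,y,a,b=p;P=lambda r,t,z:[x+r*np.cos(t),y+r*np.sin(t),z]
    return dict(cap=P(0,0,114),foot=P(0,0,12),eye=P(190,a,137),fr=P(260,b,18))
def res(p): 
    d=pts(p);return np.ravel([proj(n,d[k])[0]-uv for n,k,uv in obs])
E
python3 - <<'E'
from fit import *
z=dict(cap=114,foot=12,eye=137,fr=18)
for n,k,uv in obs: print(n,k,back(n,uv,z[k]).round(1))
s=least_squares(res,[400,60,0,.3],x_scale=[100,100,1,1]);print(s.x.round(3),s.fun.reshape(-1,2).round(1).tolist())
for k,v in pts(s.x).items():print(k,np.round(v,1))
for uv,zz in(((201,260),52),((403,254),52),((322,154),47)):print(back('top',uv,zz).round(0))
E
```

```text
top cap [363.2  83.5 114. ]
top foot [362.2  84.3  12. ]
top eye [545.8  30.9 137. ]
top fr [619.3 121.3  18. ]
scene cap [367.5  83.4 114. ]
scene eye [547.8  31.5 137. ]
scene fr [619.1 120.1  18. ]
scene foot [371.4  85.7  12. ]
[ 3.63583e+02  8.38570e+01 -2.81000e-01  1.43000e-01] [[-0.2, -0.1], [0.1, -0.5], [-0.1, -0.1], [0.1, -0.6], [0.4, -0.8], [-0.0, -0.4], [0.2, 0.6], [-0.3, -1.7]]
cap [363.6  83.9 114. ]
foot [363.6  83.9  12. ]
eye [546.1  31.2 137. ]
fr [620.9 120.8  18. ]
[441. 344.  52.]
[ 415. -212.   52.]
[720. -12.  47.]
```

The fit is consistent: pivot ≈ (363.6, 83.9), arm at −0.281 rad and frame at +0.143 rad. I'll approach and grip with the pads closing tangentially.

```bash
cat >> h.py <<'E'
PV=np.array([363.6,83.9])
def ori(a): return [np.cos(a/2),np.sin(a/2),0,0]
def pose(r,a,z): return [PV[0]+r*np.cos(a),PV[1]+r*np.sin(a),z]
def rep(tag=''):
    s=bot.read_state();p=s['tcp_pos'];d=p[:2]-PV;a=np.arctan2(d[1],d[0]);f=s['contact_force'];c,n=np.cos(a),np.sin(a)
    print(tag,'t%.2f'%s['t'],'tcp',p.round(1),'r%.1f a%.4f'%(np.hypot(*d),a),'Frad%.1f Ftan%.1f Fz%.1f'%(f[0]*c+f[1]*n,-f[0]*n+f[1]*c,f[2]),'w%.1f ff%.1f'%(s['width'],s['finger_force']),'M',s['moment'].round(2))
    return s
E
python3 - <<'E'
from h import *
a=-.281
bot.move_ptp(pose(190,a,200),ori(a));rep('above')
bot.line_to(pose(190,a,103),80);rep('down')
bot.move_gripper(30,35);rep('grip')
i=bot.camera('top')[:,:,::-1];j=bot.camera('scene')[:,:,::-1]
f=lambda i:cv2.resize(cv2.convertScaleAbs(i,alpha=1.4,beta=10),None,fx=4,fy=4,interpolation=cv2.INTER_CUBIC)
cv2.imwrite('pics/z1.png',np.hstack([f(i[170:305,250:345]),f(j[140:275,295:395])]))
E
```

```text
above t2.34 tcp [546.3  31.9 200. ] r190.0 a-0.2772 Frad-0.3 Ftan0.7 Fz0.2 w87.6 ff0.0 M [-0.    0.01 -0.03]
down t3.71 tcp [546.5  31.4 103.5] r190.3 a-0.2797 Frad0.2 Ftan-1.0 Fz0.7 w87.6 ff0.0 M [-0.06 -0.02  0.  ]
grip t4.62 tcp [546.1  31.2 103. ] r190.0 a-0.2811 Frad0.6 Ftan-0.6 Fz-0.4 w33.1 ff35.0 M [-0.08 -0.   -0.01]
```

View pics/z1.png

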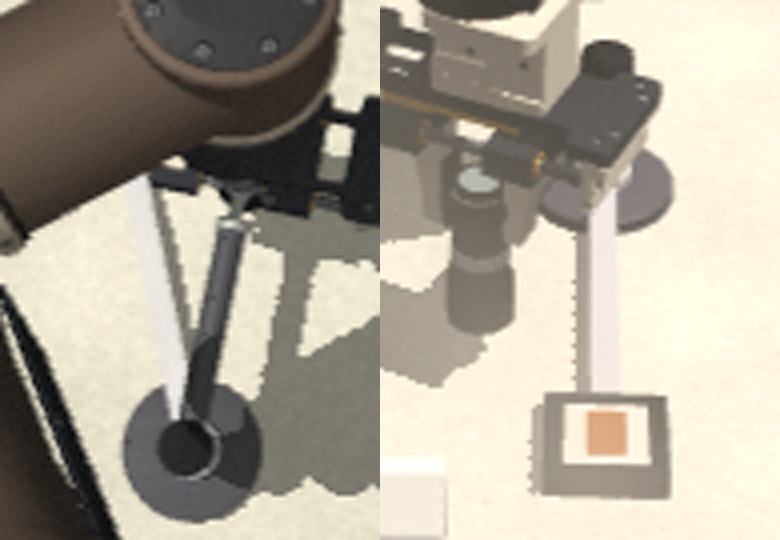

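The loupe sits between the pads, with the rod in (loupe against the tube mouth) and the frame undisturbed. Next is the swing.

```bash
python3 - <<'E'
from h import *
for a in np.linspace(-.281,.143,9)[1:]:
    bot.line_to(pose(190,a,103),45,ori(a)); rep()
bot.pause(.5);rep('end')
i=bot.camera('top')[:,:,::-1];j=bot.camera('scene')[:,:,::-1]
cv2.imwrite('pics/t2.png',i);cv2.imwrite('pics/s2.png',j)
f=lambda i:cv2.resize(cv2.convertScaleAbs(i,alpha=1.4,beta=10),None,fx=4,fy=4,interpolation=cv2.INTER_CUBIC)
cv2.imwrite('pics/z2.png',np.hstack([f(i[170:305,250:345]),f(j[140:275,295:395])]))
E
```

```text
t5.09 tcp [548.7  41.2 103. ] r190.0 a-0.2264 Frad0.1 Ftan0.6 Fz0.1 w33.5 ff35.0 M [0.06 0.13 0.04]
 t5.47 tcp [550.6  51.  103. ] r189.9 a-0.1740 Frad-0.7 Ftan-0.5 Fz0.8 w33.7 ff35.0 M [0.12 0.26 0.01]
 t5.84 tcp [552.1  61.  103. ] r189.9 a-0.1212 Frad-0.4 Ftan0.2 Fz1.1 w33.4 ff35.0 M [0.09 0.48 0.01]
 t6.22 tcp [553.  71. 103.] r189.9 a-0.0681 Frad-1.8 Ftan0.6 Fz0.1 w33.5 ff35.0 M [ 0.19  0.74 -0.05]
 t6.59 tcp [553.4  81.1 102.9] r189.8 a-0.0150 Frad-3.5 Ftan-0.2 Fz1.1 w33.7 ff35.0 M [ 0.17  0.98 -0.1 ]
 t6.97 tcp [553.3  91.1 102.9] r189.8 a0.0381 Frad-3.8 Ftan1.8 Fz1.8 w33.6 ff35.0 M [ 0.1   1.18 -0.11]
 t7.34 tcp [552.8 101.3 103. ] r190.0 a0.0915 Frad-3.2 Ftan0.9 Fz1.3 w33.2 ff35.0 M [ 0.08  1.23 -0.09]
 t7.72 tcp [551.6 111.3 103. ] r190.0 a0.1446 Frad-3.1 Ftan0.3 Fz0.2 w33.4 ff35.0 M [-0.03  1.23 -0.08]
end t8.22 tcp [551.7 110.9 103. ] r190.0 a0.1427 Frad-3.1 Ftan0.1 Fz0.3 w33.8 ff35.0 M [-0.01  1.2  -0.15]
```

View pics/z2.png

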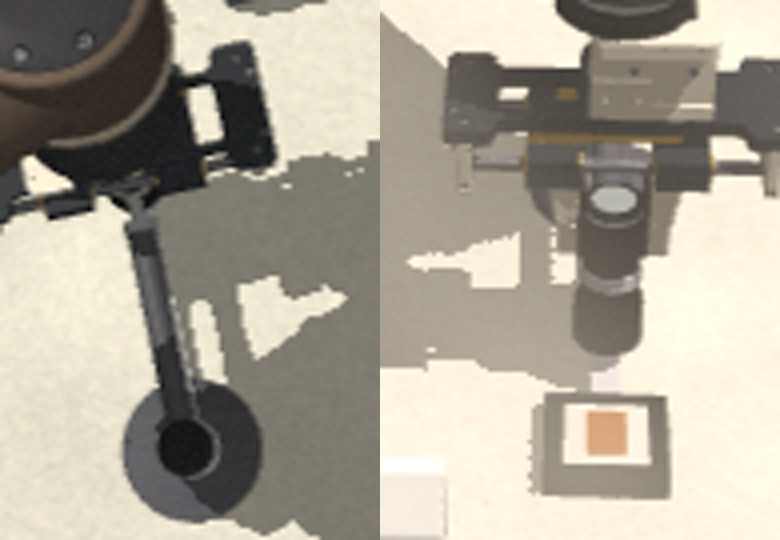

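```bash
python3 - <<'E'
from fit import *
e=back('scene',S(614,199),137);print('eye scene',e.round(1))
m=back('top',T(143,231),88);print('mouth top',m.round(1))
print('bar top', back('top',T(128,145),15).round(1), back('top',T(176,410),15).round(1))
for P in (e,m):print(np.arctan2(P[1]-83.9,P[0]-363.6))
from h import rep,pose,ori
for r in (189.5,189,188.5,188,187.5):
    bot.line_to(pose(r,.143,103),20);bot.pause(.15)
    F=[]
    for _ in range(5):
        bot.pause(.03);s=bot.read_state();F.append(s['contact_force'])
    f=np.mean(F,0);print(r,(f[:2]@[np.cos(.143),np.sin(.143)]).round(2),s['moment'].round(2),s['tcp_pos'].round(1),round(s['t'],2))
    if f[0]>1.5:break
E
```

```text
eye scene [549.2 110.4 137. ]
mouth top [508.4 104.1  88. ]
bar top [583.  115.7  15. ] [390.6  93.5  15. ]
0.14172619363380226
0.13825588402325314
189.5 -0.89 [-0.11  0.24 -0.07] [551.4 111.  103. ] 8.88
189 4.21 [ 0.29 -1.69 -0.09] [551.2 111.1 103.1] 9.45
```

Home stop found at r ≈ 189.4 with zero force. I'll hold steady there for over a second, then pull straight out by 70 mm plus grip compliance.

```bash
python3 - <<'E'
from h import *
a=.143
bot.line_to(pose(189.5,a,103),20);bot.pause(1.6);rep('held')
for r in (210,235,255,260.2):
    bot.line_to(pose(r,a,103),30);rep()
bot.pause(.4);rep('end')
i=bot.camera('top')[:,:,::-1];j=bot.camera('scene')[:,:,::-1]
cv2.imwrite('pics/t3.png',i);cv2.imwrite('pics/s3.png',j)
f=lambda i:cv2.resize(cv2.convertScaleAbs(i,alpha=1.4,beta=10),None,fx=4,fy=4,interpolation=cv2.INTER_CUBIC)
cv2.imwrite('pics/z3.png',np.hstack([f(i[170:305,250:345]),f(j[140:275,295:395])]))
E
```

```text
held t11.30 tcp [551.3 110.9 103.1] r189.6 a0.1431 Frad4.8 Ftan0.6 Fz-2.7 w33.5 ff35.0 M [ 0.48 -1.69 -0.14]
 t12.13 tcp [571.3 113.7 102.9] r209.8 a0.1426 Frad-3.8 Ftan0.8 Fz3.4 w33.5 ff35.0 M [-0.27  1.62 -0.08]
 t13.12 tcp [595.5 117.2 102.8] r234.3 a0.1427 Frad-6.8 Ftan0.5 Fz4.6 w33.4 ff35.0 M [-0.18  2.21 -0.14]
 t13.93 tcp [614.9 119.9 102.8] r253.9 a0.1424 Frad-7.0 Ftan0.5 Fz6.0 w33.3 ff35.0 M [-0.19  2.7  -0.16]
 t14.26 tcp [620.  120.6 102.8] r259.1 a0.1422 Frad-8.3 Ftan0.9 Fz5.5 w33.7 ff35.0 M [-0.23  2.83 -0.16]
end t14.66 tcp [619.9 120.6 102.8] r258.9 a0.1423 Frad-7.3 Ftan0.5 Fz6.0 w33.5 ff35.0 M [-0.21  2.82 -0.15]
```

View pics/z3.png

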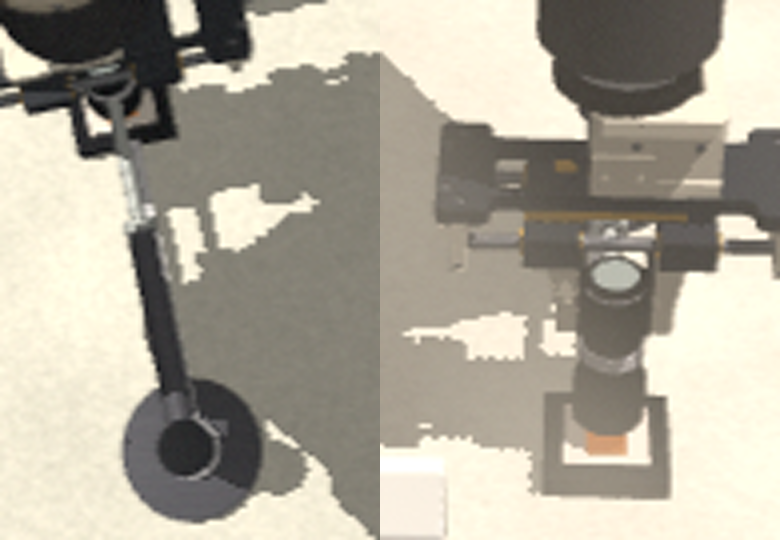

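```bash
python3 - <<'E'
from fit import *
for n,(u,v) in(('s2',(614,199)),('s3',(616,273))):
    im=cv2.imread(f'pics/{n}.png');x,y=S(u,v);x0,y0=int(x)-8,int(y)-7
    c=im[y0:y0+15,x0:x0+17].astype(int);m=((c.min(2)>95)&(c[:,:,1]>c[:,:,2])).astype(np.uint8)
    k,l,st,ce=cv2.connectedComponentsWithStats(m);i=l[7,8];print(n,st[i],ce[i]+[x0,y0]); P=back('scene',ce[i]+[x0,y0],137);print(P.round(1),np.hypot(*(P[:2]-[363.6,83.9])).round(1))
i=cv2.imread('pics/t3.png')[195:240,262:307]
cv2.imwrite('pics/m3.png',cv2.resize(i,None,fx=12,fy=12,interpolation=cv2.INTER_NEAREST))
print(proj('top',[[363.6+r*np.cos(.143),83.9+r*np.sin(.143),90] for r in(150,155,160)]).round(1))
E
```

```text
s2 [  0   0  17  15 253] [352.96837945 189.00395257]
[547.9 109.8 137. ] 186.1
s3 [ 4  5 10  7 37] [353.81081081 208.18918919]
[616.9 120.6 137. ] 255.9
[[284.8 226. ]
 [284.4 224.2]
 [284.  222.4]]
```

View pics/m3.png

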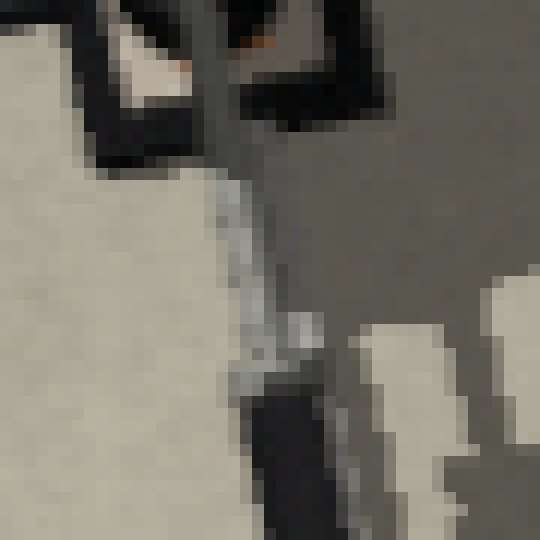

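The mark isn't visible yet. The measured TCP lags the command by about 1.2 mm and the loupe has come out about 68.5 mm. I'll pull the last bit.

```bash
python3 - <<'E'
from fit import *
from h import *
bot.line_to(pose(261.6,.143,103),10);bot.pause(.4);rep('end')
i=bot.camera('top')[:,:,::-1];j=bot.camera('scene')[:,:,::-1]
cv2.imwrite('pics/t4.png',i);cv2.imwrite('pics/s4.png',j)
for n,(u,v) in(('s2',(614,199)),('s3',(616,273)),('s4',(616,275))):
    im=cv2.imread(f'pics/{n}.png');x,y=S(u,v);x0,y0=int(x)-8,int(y)-7
    c=im[y0:y0+15,x0:x0+17].astype(int)
    for dt in (0,2,4):
        m=((c.min(2)>95)&(c[:,:,1]>c[:,:,2]+dt)).astype(np.uint8)
        k,l,st,ce=cv2.connectedComponentsWithStats(m);q_=l[7,8];P=back('scene',ce[q_]+[x0,y0],137);print(n,st[q_][2:],P.round(1),np.hypot(*(P[:2]-PV)).round(1))
cv2.imwrite('pics/m4.png',np.hstack([cv2.resize(x[200:240,268:300],None,fx=10,fy=10,interpolation=cv2.INTER_CUBIC) for x in (cv2.imread('pics/t3.png'),i)]))
E
```

```text
end t15.45 tcp [621.2 120.8 102.8] r260.2 a0.1422 Frad-8.9 Ftan0.8 Fz6.2 w33.4 ff35.0 M [-0.26  2.88 -0.17]
s2 [ 17  15 253] [547.9 109.8 137. ] 186.1
s2 [ 17  15 255] [547.8 109.9 137. ] 186.1
s2 [ 17  15 255] [547.8 109.9 137. ] 186.1
s3 [10  7 37] [616.9 120.6 137. ] 255.9
s3 [ 17  15 255] [613.1 118.3 137. ] 251.9
s3 [ 17  15 255] [613.1 118.3 137. ] 251.9
s4 [11  7 47] [618.2 120.  137. ] 257.1
s4 [ 17  15 255] [616.5 118.8 137. ] 255.3
s4 [ 17  15 255] [616.5 118.8 137. ] 255.3
```

View pics/m4.png

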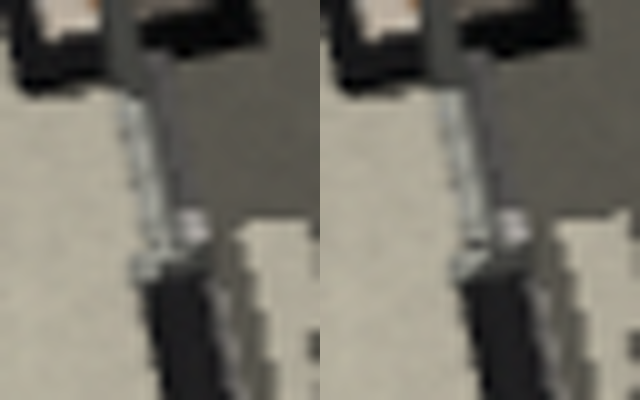

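```bash
python3 - <<'E'
import cv2
for n in('t3','t4'):
    g=cv2.cvtColor(cv2.imread(f'pics/{n}.png'),cv2.COLOR_BGR2GRAY);print(n);print(g[216:229,279:292])
E
```

```text
t3
[[169 154 136 151 114  84  81  81  84  87  87  87  85]
 [171 159 135 137 119  87  68  82  86  88  86  86  87]
 [168 155 123 141 138  95  71  81  85  87  86  87  87]
 [170 168 154 144 150 102  72  82  83  86  87  87  87]
 [171 172 161 147 156 108  76  82  83  85  86  85  85]
 [171 171 161 146 150 113 102 137 147 112  86  86  86]
 [171 171 156 130 136 123 103 131 155 123  86  86  85]
 [170 174 163 136 141 140 110 132 165 145  85  86 120]
 [171 172 169 146 116 141  97 101 107  77  74  85  90]
 [175 168 145 145 148 147 124 102  68  62  73  85  85]
 [172 157 123 136 128  80  77  71  64  61  70  85  84]
 [172 158 126 132 119  55  52  48  38  44  73  84  84]
 [169 156 113  73  46  33  35  32  29  60  88  80  85]]
t4
[[170 153 136 150 114  84  81  82  85  87  86  86  86]
 [172 160 134 138 120  87  66  81  86  87  86  86  88]
 [167 155 124 141 138  95  71  82  84  86  85  87  88]
 [170 169 154 144 151 103  72  82  84  86  88  88  88]
 [170 174 162 146 156 109  75  81  82  84  85  86  87]
 [171 171 161 147 150 113 102 138 147 112  86  86  85]
 [171 171 156 130 136 123 103 131 156 122  86  86 119]
 [169 174 163 136 142 136  93 127 164 144  86  85 123]
 [171 173 157 114  75  89  81 100 108  77  73  85  88]
 [174 168 145 142 147 130  71  71  67  62  73  85  85]
 [172 158 122 137 128  78  69  67  65  62  71  85  84]
 [172 158 125 114  70  56  51  47  36  47  73  86  84]
 [169 156 106  47  32  31  35  33  29  61  87  80  85]]
```

About 1.5 mm of the mark shows, and its middle would be at the mouth with 2.5 mm showing. That calls for a final 0.8 mm nudge, and then I'll hand it in.

```bash
python3 - <<'E'
from h import *
bot.line_to(pose(262.4,.143,103),8);bot.pause(.6);rep('end')
g=cv2.cvtColor(bot.camera('top'),cv2.COLOR_RGB2GRAY);print(g[221:228,279:292])
g2=cv2.cvtColor(bot.camera('scene'),cv2.COLOR_RGB2GRAY).astype(int);g0=cv2.cvtColor(cv2.imread('pics/scene0.png'),cv2.COLOR_BGR2GRAY)
print('holder diff (lower edge)',abs(g2-g0)[254:266,330:372].max(), 'box',abs(g2-g0)[250:290,255:315].max())
bot.pause(.4);rep();bot.close_job()
E
```

```text
end t16.40 tcp [622.  120.9 102.8] r261.0 a0.1422 Frad-9.2 Ftan0.4 Fz5.1 w33.4 ff35.0 M [-0.29  2.95 -0.21]
[[171 172 161 147 149 114 106 144 153 112  87  87  86]
 [172 170 157 129 136 123 104 131 156 122  85  85 121]
 [169 173 163 135 125  90  66 111 165 145  86  85 123]
 [172 172 158 110  65  81  79  91  93  76  73  86  89]
 [175 167 144 142 125  70  69  70  65  63  74  85  84]
 [172 158 124 136 125  68  70  68  65  62  71  85  85]
 [172 158 114  90  68  56  52  46  39  47  73  85  84]]
holder diff (lower edge) 9 box 60
 t16.90 tcp [621.9 120.9 102.7] r261.0 a0.1421 Frad-8.3 Ftan-0.1 Fz5.0 w33.5 ff35.0 M [-0.31  2.94 -0.17]
the job is handed in; nothing more can be done
```

The job is handed in: the arm was swung onto the frame with the rod in and held there for over a second. The loupe was then pulled out about 70 mm, until the mark was at the tube mouth, and is still gripped over the frame. The frame holder looked unmoved; I didn't confirm the slide box (its patch of the picture changed, perhaps only shadow) or look again at the canisters.

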